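# Turn the filter housing a quarter in the bench vice

## Robot

A 6-joint arm with a two-finger parallel gripper is mounted at the origin on a cart in front of the work surface, level with it; the furniture and walls round the work are solid. World frame = base frame: x ahead of the robot, y to its left, z up, the work surface at z = 0. Lengths are in m, angles in rad, forces in N, time in s.
With the tool pointing down it reaches from about 0.4 to 0.825 m from the base axis. Payload 7 kg.
Tool frame: the origin (TCP) lies at the very end of the fingers, on their centre line; the grasp point (between the pads) lies grip_depth behind it (grip_depth is the distance from the TCP to the grasp point, in m); z points along the fingers, y is the line along which they close (so a half turn about z gives the same grasp; the last joint's range is limited). The gripper opens to 88 mm and grips with 3 to 60 N. Pads are 19 mm wide; open, the fingers measure 130 mm over their backs; the gripper's body (78 mm by 193 mm) begins 47 mm behind the grasp point.
Start: joints at [0.288, 0.359, 0.012, 0, -1.224, -0.288], TCP at [0.675, -0, 0.227] pointing down, gripper open.
Joint ranges: [-3.07, 3.07], [-1.43, 2.12], [-1.02, 1.25], [-3.03, 1.67], [-3.05, -0], [-3.03, 3.03]. Speed limits (rad/s): [2.39, 2.39, 3.01, 3.14, 3.14, 3.14].

## Interface

Orientations are given as a 3x3 rotation matrix whose columns are the frame's x, y, z axes.
In Python, from bench import * gives the robot as it stands.
- The arm moves only by the shell command python3 -m crank 'ROWS' [FORCE]. ROWS is JSON, a list of rows, each a list of 3 entries, a list of its own where there are three numbers: the shift along the world's x, y, z in mm, then the turn about the world's z in degrees, then the closure, from 0 (fully open) to 1 (shut). In form: [[[tx, ty, tz], spin, claw], ...]. A call has 1 to 10 rows; each row shifts and turns the commanded pose from where the row before left it; what a row does not reach is not made up. A row lasts 1/10 s, in which the tool goes at most 50 mm and 8.59 degrees, less where a joint would pass 70% of its speed; a pose out of reach is approached as far as the arm can. A call is refused whole if a number of a shift passes 50 or a number of a turn 8.59, either way. A call with a gripper value outside its range is refused whole. The fingers move at their own pace and stop on an object; FORCE is the grip in N (left out, the last holds). Time passes only in rows, so rows that do not move let the fingers close. It gives the time, the measured TCP pose, the force, the opening and the grip force at its end, in the units of the state.
- observe(): the state, without advancing time (a new reading comes with each control period).
- camera(name): name is "scene" or "side" or "wrist"; returns a dict with "pixels" (420x560x3 uint8, red, green, blue), "z_map" (420x560 float32, m along the optical axis (not along the pixel's ray), 0 where there is no reading), "fx", "fy", "cx", "cy" (pixels), "eye" and "rotation" of the camera in the world. Camera axes: x right, y down, z forward; pixel columns grow to the right and rows downward; lengths in m; the calibration is good to about 2 mm. A picture is of the moment at which its call begins.
- hand_in(): hands the job in; it is judged then, once.
The state is a dict: "time_s": time; "joints": joint angles; "dq": joint speeds; "tau": joint torques, N m; "tool_pos": TCP position; "orientation": TCP orientation; "ft_force": force on the tool from outside, world axes, zero at the start; "wrist_torque": the same for the moment, N m; "width": opening from 0.0 (shut) to 1.0 (fully open); "gripper_force": force on a finger pad.
Only numpy, scipy, OpenCV 4.12 (cv2) and the standard library are available. Lean on these libraries where they do the work, as an engineer would, in place of code of your own. Each camera call takes 0.05 s, during which the arm holds its last target. There are 200 camera calls.

## Task

The flat aluminium filter housing is clamped in the small bench vice with its two brass sockets up and its blue connector plate at the side. Slide the vice's front jaw open, take the housing out and turn it a quarter so that the blue plate faces straight up, set it down on the vice's bed, centred along the jaws, and slide the jaw fully home against it so that it is clamped square again. Leave the other things on the worktop where they are.

Things in the scene. Friction and masses are not known exactly. Their poses are not given: they have to be found in the camera images.
- vice: small blue-green bench vice, fixed to the worktop, 154x90x72 mm; origin under the base on the worktop, x axis along the slide from the front jaw (T-handle) to the rear fixed jaw, y along the jaws, z up. Jaws 64 mm long (y -32 to +32), tops at z 72; between them is a flat bed at z 34. The rear jaw's face lies at x = +25 mm; the front jaw's face at x = 21 mm minus the joint value
- vice_jaw (a joint): slide of the front jaw along the vice's -x, in m: 0 = jaws 4 mm apart, 0.030 = fully open (34 mm apart); closed on the 24 mm thick housing it reads 0.020. No screw need be turned: the jaw (T-handle fixed to it) slides when pushed or pulled with about 5 N and stays where it is left
- jaw_top (a point): centre of the top of the moving front jaw, at z 72 mm; the jaw block there is 26 mm thick (x), 64 mm wide (y) and 38 mm high and can be pinched from above across its 64 mm width. It moves with the jaw
- housing: flat aluminium housing, 0.2 kg, 24 (own x) by 70 (y) by 70 mm (z), origin at its centre. Blue plate with black connector on the +y face (5 mm proud), two brass sockets on +z (6 mm proud), -y and -z bare and flat. It starts on the bed, +z up, +y along the vice's +y; the jaws hold its broad x faces, whose upper 32 mm stand above the jaws
- meter: bystander, to be left alone: grey hand-held meter lying on its back, 157x77x47 mm; origin under its middle
- masking_tape: bystander, to be left alone: cream roll of masking tape lying flat, 92 across and 25 high, in mm; origin under its middle
- calculator: bystander, to be left alone: dark calculator lying flat, 138x78x12 mm; origin under its middle
- solder: bystander, to be left alone: blue and white solder reel standing on end, 55 across and 42 high, in mm; origin under its middle
- screwdriver_amber: bystander, to be left alone: dark green handled screwdriver lying down, 24x196x26 mm; origin under its middle
There are look-alikes about, which are no part of the job. What is shaped like the housing but pink is not meant.

How it is judged:
By the outcome, as a careful person would: the job done as asked, in the order asked, and still so for the second after the job is handed in, with the robot touching nothing.
It also fails if it takes over 64 s, if anything falls off the work surface, if the arm or the gripper's body presses on something with over 40 N, if the wrist force passes 120 N, or if a joint passes its speed limit or range.

## Working session

There is one attempt and no reset: what is moved stays moved. The work goes in short steps, Python scripts to look and compute and a shell command to move; the robot and the scene stay as the last step left them, time stands still between calls to the robot, and variables do not carry over. Pictures are saved under pics/ and viewed, at most 10 in all, crops included, and the job is handed in when it is done.

```bash
mkdir -p pics; ls; python3 - <<'E'
from bench import *
import cv2,numpy as np
o=observe();print({k:np.round(v,3).tolist() for k,v in o.items()})
for n in ("scene","side"):
    c=camera(n);np.savez(f"{n}0.npz",**c);cv2.imwrite(f"pics/{n}0.png",c["pixels"][:,:,::-1]);print(n,c["fx"],c["cx"],c["cy"],c["eye"],np.round(c["rotation"],3).tolist())
try: print(grip_depth)
except Exception as e: print(e)
E
```

```text
pics
{'time_s': 0.0, 'joints': [0.288, 0.359, 0.011, -0.0, -1.224, -0.288], 'dq': [0.0, 0.0, -0.0, -0.001, 0.001, 0.0], 'tau': [-0.001, -58.273, 29.306, 6.997, 0.007, -0.0], 'tool_pos': [0.675, -0.0, 0.226], 'orientation': [[-0.0, -1.0, -0.002], [-1.0, 0.0, -0.0], [0.0, 0.002, -1.0]], 'ft_force': [-0.053, 0.364, -0.162], 'wrist_torque': [0.004, -0.056, 0.023], 'gripper_force': 0.0, 'width': 0.997}
scene 385.3055572309991 273.0036635440822 198.37082027442347 [-0.10421934 -0.43490763  0.55431787] [[0.475, -0.435, 0.765], [-0.88, -0.245, 0.407], [0.011, -0.866, -0.499]]
side 422.5740979368481 271.8001559965125 208.89605802905612 [ 0.13008605 -1.04782166  0.60017917] [[0.905, -0.194, 0.379], [-0.426, -0.385, 0.819], [-0.013, -0.902, -0.431]]
0.0188
```

View pics/scene0.png

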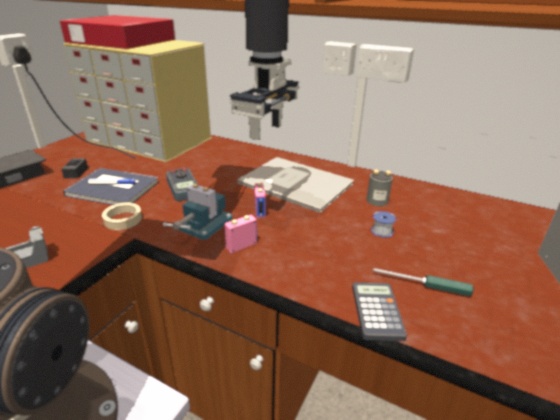

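View pics/side0.png

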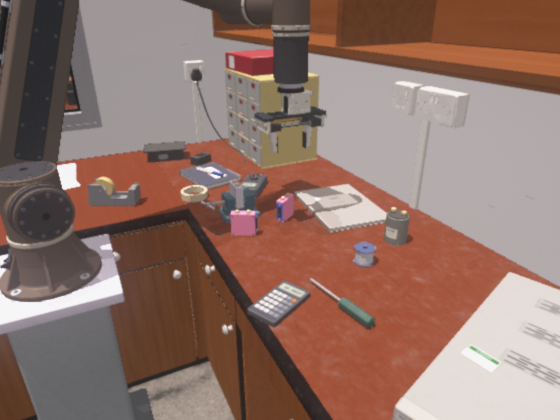

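The vice with the grey housing is at about (203,208) in the scene view and (243,195) in the side view. The pink look-alikes are at scene (240,233) and (261,200) and are not meant. The meter (183,183) sits behind the vice. Next I'll measure with depth and make an enlarged crop.

```bash
cat > h.py <<'E'
import numpy as np,cv2
def cloud(c):
    z=c["z_map"].astype(float);v,u=np.mgrid[:z.shape[0],:z.shape[1]]
    p=np.stack([(u-c["cx"])/c["fx"]*z,(v-c["cy"])/c["fy"]*z,z],-1)
    w=p@np.asarray(c["rotation"]).T+c["eye"]; w[z<=0]=np.nan; return w
E
python3 - <<'E'
from h import *
for n,b in (("scene",(160,165,280,255)),("side",(195,165,305,240))):
    c=np.load(n+"0.npz");w=cloud(c)
    hsv=cv2.cvtColor(c["pixels"],cv2.COLOR_RGB2HSV).astype(int);H,S,V=[hsv[...,i] for i in range(3)]
    box=np.zeros(H.shape,bool);box[b[1]:b[3],b[0]:b[2]]=1
    teal=box&(H>80)&(H<105)&(S>60)&(V<140)
    pink=box&(H>150)&(H<175)&(V>120)&(S>60)
    grey=box&(S<60)&(V>70)&(w[...,2]>.06)
    for k,m in (("teal",teal),("pink",pink),("grey",grey)):
        q=w[m&(w[...,2]>.005)];print(n,k,len(q),np.round(np.nanpercentile(q,[3,50,97],axis=0),3).tolist())
        if k=="teal":
            r,sz,a=cv2.minAreaRect((q[:,:2]*1000).astype(np.float32));print("rect",r,sz,a)
    x0,y0,x1,y1=b
    cv2.imwrite(f"pics/crop_{n}.png",cv2.resize(c["pixels"][y0:y1,x0:x1,::-1],None,fx=6,fy=6,interpolation=2))
E
```

```text
scene teal 750 [[0.488, 0.062, 0.006], [0.507, 0.083, 0.04], [0.58, 0.128, 0.072]]
rect (539.3788452148438, 96.9150390625) (75.48253631591797, 107.72760772705078) 85.23180389404297
scene pink 846 [[0.477, -0.049, 0.007], [0.503, -0.028, 0.043], [0.657, 0.02, 0.07]]
scene grey 639 [[0.503, -0.033, 0.065], [0.532, 0.091, 0.081], [0.589, 0.141, 0.105]]
side teal 16 [[0.494, 0.063, 0.008], [0.508, 0.076, 0.054], [0.594, 0.084, 0.07]]
rect (544.659423828125, 74.8202133178711) (20.80217170715332, 102.18706512451172) 87.3794937133789
side pink 793 [[0.478, -0.048, 0.007], [0.52, -0.025, 0.042], [0.693, 0.024, 0.073]]
side grey 485 [[0.499, -0.028, 0.061], [0.534, 0.082, 0.075], [0.587, 0.133, 0.108]]
```

View pics/crop_scene.png

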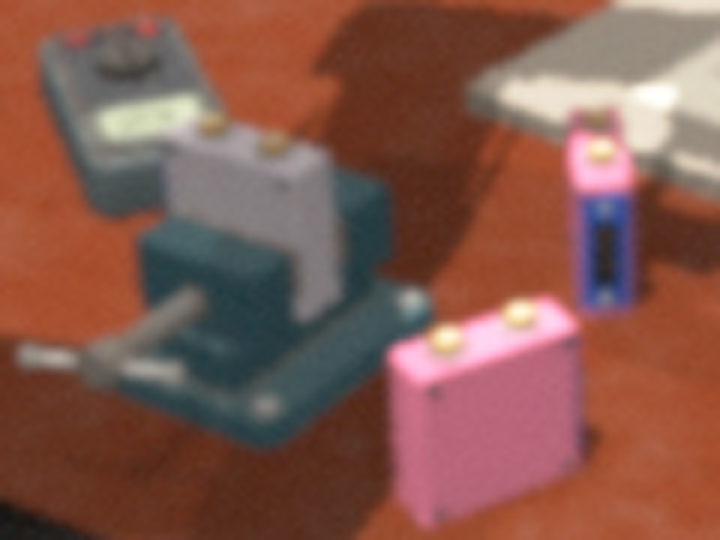

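The crop shows the grey housing in the vice with its two brass sockets up. This is the one meant: it is unpainted, it is clamped, and the two pink ones stand outside the vice. I'll move above it and use the wrist camera.

```bash
python3 -m crank '[[[-45,30,10],0,0],[[-45,30,10],0,0],[[-40,30,10],0,0],[[0,0,0],0,0],[[0,0,0],0,0]]'
python3 - <<'E'
from bench import *
from h import *
c=camera("wrist");np.savez("w1.npz",**c);cv2.imwrite("pics/w1.png",c["pixels"][:,:,::-1])
print(c["eye"],np.round(c["rotation"],2).tolist(),observe()["tool_pos"])
# occupancy map from scene+side, 3cm cells, x .4-.8, y .3..-.5
h=np.zeros((20,30))
for n in("scene0","side0"):
    w=cloud(np.load(n+".npz")).reshape(-1,3);w=w[(w[:,2]<.15)&(w[:,2]>-.02)]
    i=((w[:,0]-.4)/.03).astype(int);j=((.4-w[:,1])/.03).astype(int)
    ok=(i>=0)&(i<16)&(j>=0)&(j<30)
    np.maximum.at(h,(i[ok],j[ok]),w[ok,2])
print("cols y .385 down 3cm");
for i in range(16):print(round(.415+.03*i,3),(h[i]*1000).astype(int).tolist())
E
```

```text
time_s: 0.6
tool_pos: [0.5534, 0.0848, 0.2553]
orientation: [[0.002, -1.0, 0.001], [-1.0, -0.002, 0.001], [-0.001, -0.001, -1.0]]
ft_force: [-0.8, -0.2, 0.1]
width: 0.997
gripper_force: 0.0
[0.55316889 0.01248287 0.4118406 ] [[-1.0, -0.0, 0.0], [-0.0, 0.96, 0.27], [-0.0, 0.27, -0.96]] [0.55390623 0.08419647 0.25468797]
cols y .385 down 3cm
0.415 [6, 26, 30, 29, 30, 5, 6, 5, 5, 4, 5, 4, 5, 4, 6, 5, 4, 4, 4, 4, 4, 4, 4, 4, 15, 16, 17, 16, 4, 4]
0.445 [4, 29, 29, 1, 29, 5, 5, 5, 57, 63, 59, 4, 5, 5, 5, 4, 4, 4, 4, 6, 5, 4, 4, 4, 16, 17, 17, 16, 3, 4]
0.475 [17, 29, 29, 26, 29, 5, 3, 4, 12, 61, 16, 13, 4, 75, 76, 5, 4, 4, 4, 4, 5, 4, 4, 16, 16, 16, 16, 4, 4, 4]
0.505 [24, 24, 29, 30, 25, 4, 5, 4, 75, 76, 77, 18, 2, 79, 80, 3, 5, 5, 5, 5, 3, 4, 5, 17, 16, 17, 15, 5, 4, 3]
0.535 [24, 26, 6, 5, 6, 5, 5, 2, 111, 113, 114, 14, 1, 69, 79, 66, 4, 4, 5, 5, 5, 4, 4, 4, 15, 16, 4, 4, 4, 4]
0.565 [36, 23, 6, 5, 2, 1, 3, 0, 107, 107, 105, 70, 4, 4, 6, 4, 4, 4, 5, 5, 4, 4, 4, 4, 19, 18, 19, 28, 28, 24]
0.595 [37, 22, 7, 1, 32, 33, 0, 0, 0, 75, 75, 67, 5, 5, 5, 5, 5, 4, 4, 4, 4, 4, 4, 4, 4, 4, 3, 29, 
[... 275 characters left out ...]
 4, 5, 4, 5, 4, 5, 4, 5, 4, 4, 4, 5, 4, 4, 3, 4]
0.715 [5, 31, 38, 37, 32, 5, 5, 5, 3, 2, 1, 7, 71, 6, 5, 6, 5, 5, 5, 6, 5, 5, 46, 46, 45, 4, 4, 4, 5, 4]
0.745 [6, 4, 33, 30, 6, 5, 5, 6, 2, 5, 6, 14, 18, 20, 17, 18, 18, 19, 4, 4, 4, 5, 45, 46, 45, 4, 5, 4, 4, 4]
0.775 [5, 6, 5, 5, 6, 6, 7, 5, 19, 19, 19, 20, 20, 19, 18, 19, 18, 18, 5, 4, 4, 1, 42, 45, 4, 4, 4, 4, 4, 5]
0.805 [7, 6, 7, 6, 6, 6, 5, 5, 18, 20, 19, 19, 19, 19, 19, 20, 19, 18, 19, 5, 4, 4, 5, 5, 4, 4, 6, 4, 4, 5]
0.835 [7, 6, 6, 5, 6, 5, 5, 5, 19, 19, 20, 20, 19, 20, 19, 19, 19, 19, 18, 5, 4, 79, 74, 4, 4, 4, 5, 4, 5, 5]
0.865 [7, 5, 6, 5, 6, 5, 5, 6, 20, 20, 19, 19, 19, 20, 20, 18, 19, 19, 18, 4, 94, 98, 99, 4, 4, 5, 4, 4, 3, 4]
```

View pics/w1.png

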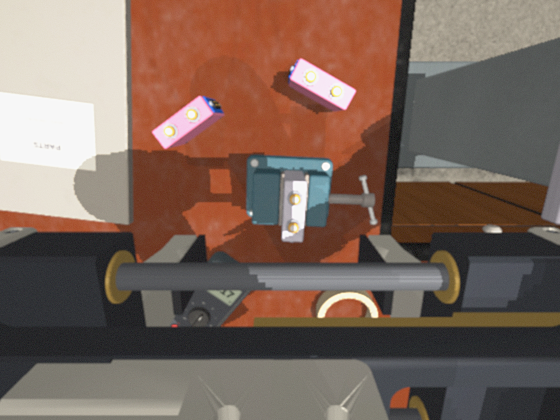

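The wrist view shows the vice at (290,190), nearly aligned with the world axes, with the T-handle at (370,200) towards the robot and the housing top at (293,205). The worktop around y -0.1 to -0.27 is free. Now I'll fit the pose.

```bash
cat >> h.py <<'E'
def rect(c,lo,hi,box,test=None):
    w=cloud(c);hsv=cv2.cvtColor(c["pixels"],cv2.COLOR_RGB2HSV).astype(int)
    m=(w[...,2]>lo)&(w[...,2]<hi)&(w[...,0]>box[0])&(w[...,0]<box[1])&(w[...,1]>box[2])&(w[...,1]<box[3])
    if test: m&=test(hsv[...,0],hsv[...,1],hsv[...,2])
    q=w[m];q=q[:,:3]*1000
    if len(q)<10: print("few",len(q));return q
    print(len(q),"z",np.round(np.median(q[:,2]),1),"pct",np.round(np.percentile(q[:,:2],[1,50,99],axis=0),1).tolist(),"rect",cv2.minAreaRect(q[:,:2].astype(np.float32)))
    return q
teal=lambda H,S,V:(H>78)&(H<108)&(S>60)
grey=lambda H,S,V:(S<70)&(V>100)
E
python3 - <<'E'
from h import *
c=np.load("w1.npz");b=(.45,.62,.03,.16)
print("floor",np.nanmedian(cloud(c)[100:140,240:280,2]))
print("housing top");rect(c,.095,.108,b,grey)
print("front jaw");rect(c,.065,.078,(.45,.535,.03,.16),teal)
print("rear jaw");rect(c,.065,.078,(.535,.62,.03,.16),teal)
print("base");rect(c,.005,.03,b,teal)
E
```

```text
floor -0.0017539372680668297
housing top
1174 z 102.3 pct [[527.9, 74.1], [540.3, 106.6], [552.4, 142.4]] rect ((540.3143310546875, 108.90509033203125), (70.04641723632812, 24.197805404663086), 87.78214263916016)
front jaw
1018 z 70.2 pct [[498.2, 74.5], [510.8, 103.4], [523.0, 135.8]] rect ((510.20721435546875, 105.32361602783203), (62.662757873535156, 24.835445404052734), 87.64612579345703)
rear jaw
1318 z 70.3 pct [[558.2, 71.4], [573.5, 100.7], [588.4, 133.4]] rect ((573.4705200195312, 102.6962890625), (63.1140022277832, 30.746538162231445), 87.10677337646484)
base
1140 z 10.1 pct [[487.4, 59.6], [553.7, 71.3], [602.5, 132.4]] rect ((544.7183837890625, 101.02738952636719), (82.10879516601562, 115.29607391357422), 88.10623931884766)
```

```bash
python3 -m crank '[[[-10,5,0],8,0],[[-10,5,0],8,0],[[-10,5,0],8,0],[[-10,5,0],8,0],[[-2,1,-5],8,0],[[0,0,-5],8,0],[[0,0,-5],8,0],[[0,0,-5],8,0],[[0,0,-5],8,0],[[0,0,-5],8,0]]' >/dev/null; python3 -m crank '[[[0,0,-5],7.6,0],[[0,0,0],0,0],[[0,0,0],0,0]]'
python3 - <<'E'
from bench import *
from h import *
c=camera("wrist");np.savez("w2.npz",**c);cv2.imwrite("pics/w2.png",c["pixels"][:,:,::-1])
o=observe();print(c["eye"],o["tool_pos"],np.degrees(np.arctan2(o["orientation"][1][1],o["orientation"][0][1])))
b=(.45,.62,.03,.16)
print("housing top");rect(c,.095,.108,b,grey)
print("front jaw");rect(c,.065,.078,(.45,.535,.03,.16),teal)
print("rear jaw");rect(c,.065,.078,(.535,.62,.03,.16),teal)
E
```

```text
time_s: 1.95
tool_pos: [0.5124, 0.1043, 0.2189]
orientation: [[0.999, -0.047, -0.001], [-0.047, -0.999, -0.001], [-0.001, 0.001, -1.0]]
ft_force: [0.8, -1.0, -0.5]
width: 1.0
gripper_force: 0.0
[0.58450252 0.10110279 0.37543911] [0.51239188 0.10445607 0.21924201] -92.6629103045966
housing top
1780 z 102.4 pct [[528.7, 75.1], [542.4, 108.7], [553.9, 143.5]] rect ((541.3075561523438, 109.74307250976562), (71.45966339111328, 24.377094268798828), 87.14830017089844)
front jaw
1146 z 70.3 pct [[499.3, 75.8], [510.9, 105.9], [521.5, 136.9]] rect ((510.2400817871094, 106.05723571777344), (62.969268798828125, 21.9027099609375), 87.08988189697266)
rear jaw
2030 z 70.3 pct [[557.8, 72.4], [574.0, 103.1], [589.4, 134.4]] rect ((573.5033569335938, 103.34464263916016), (63.97154235839844, 31.403329849243164), 87.36907196044922)
```

View pics/w2.png

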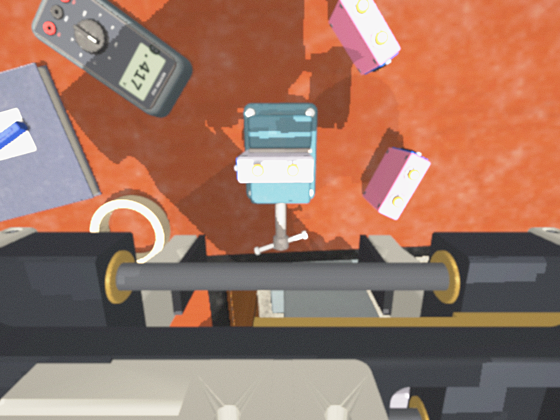

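The wrist view shows the meter at (110,50), the tape at (130,230), the vice at (280,150), and the two pink ones at (365,35) and (398,180). All are clear of the fingers' descent beside the jaw.

```bash
python3 -m crank '[[[-2,1.5,-20],0,0],[[0,0,-25],0,0],[[0,0,-25],0,0],[[0,0,-25],0,0],[[0,0,-25],0,0],[[0,0,-20],0,0],[[0,0,-15],0,0],[[0,0,-10],0,0],[[0,0,0],0,0],[[0,0,0],0,0]]'
python3 - <<'E'
from bench import *
from h import *
c=camera("side");cv2.imwrite("pics/s2.png",cv2.resize(c["pixels"][130:250,190:330,::-1],None,fx=5,fy=5,interpolation=2))
E
```

```text
time_s: 3.0
tool_pos: [0.5104, 0.1065, 0.055]
orientation: [[0.999, -0.043, 0.0], [-0.043, -0.999, 0.0], [0.0, -0.0, -1.0]]
ft_force: [-0.9, 0.6, -0.3]
width: 0.994
gripper_force: 0.0
```

View pics/s2.png

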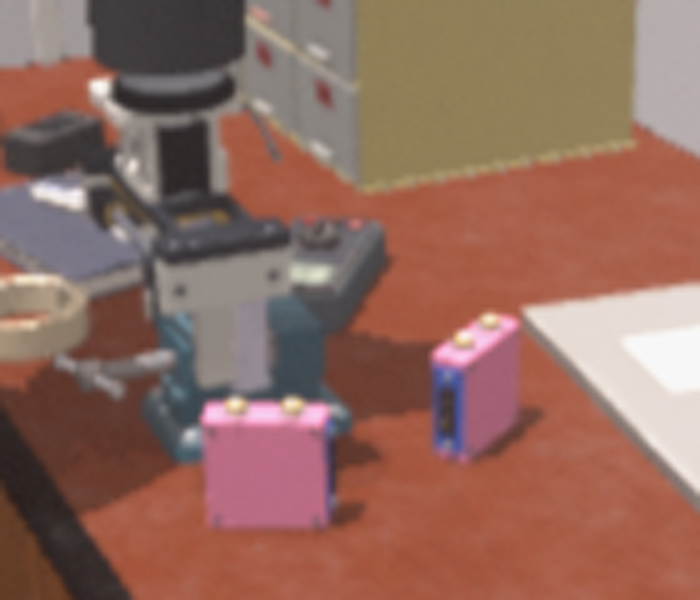

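The gripper straddles the jaw: the near finger is at crop (215,345) and the housing is to its right, untouched. Grip the jaw and pull.

```bash
python3 -m crank '[[[0,0,0],0,0.4],[[0,0,0],0,0.4],[[0,0,0],0,0.4],[[0,0,0],0,0.4],[[0,0,0],0,0.4],[[0,0,0],0,0.4]]' 30;  python3 -m crank '[[[-2,0.1,0],0,0.4],[[-3,0.1,0],0,0.4],[[-3,0.1,0],0,0.4],[[-2,0.1,0],0,0.4],[[0,0,0],0,0.4],[[0,0,0],0,0.4]]'
```

```text
time_s: 3.65
tool_pos: [0.5101, 0.1065, 0.0549]
orientation: [[0.999, -0.042, 0.0], [-0.042, -0.999, 0.0], [0.0, -0.0, -1.0]]
ft_force: [-0.7, -0.4, 4.7]
width: 0.72
gripper_force: 30.0
time_s: 4.25
tool_pos: [0.5007, 0.1069, 0.0549]
orientation: [[0.999, -0.042, 0.001], [-0.042, -0.999, 0.0], [0.001, -0.0, -1.0]]
ft_force: [3.2, -3.0, 2.3]
width: 0.728
gripper_force: 30.0
```

```bash
python3 -m crank '[[[-1.5,0.1,0],0,0.4],[[0,0,0],0,0.4],[[0,0,0],0,0],[[0,0,0],0,0],[[0,0,0],0,0],[[0,0,10],0,0],[[0,0,25],0,0],[[0,0,25],0,0],[[0,0,25],0,0],[[0,0,20],0,0]]'; python3 -m crank '[[[4,0,15],-8,0],[[4,3,0],-8,0],[[4,3,0],-8,0],[[4,3,0],-8,0],[[4,3,0],-8,0],[[4,3,0],-8,0],[[4,3,0],-8,0],[[4,3,0],-8,0],[[4,3,0],-8,0],[[4,3,0],-8,0]]';python3 -m crank '[[[0,0,0],-8,0],[[0,0,0],-2,0],[[0,0,0],0,0],[[0,0,0],0,0]]'
python3 - <<'E'
from bench import *
from h import *
c=camera("wrist");np.savez("w3.npz",**c)
o=observe();print(c["eye"],o["tool_pos"],np.degrees(np.arctan2(o["orientation"][1][1],o["orientation"][0][1])))
b=(.45,.62,.03,.16)
print("housing top");rect(c,.095,.108,b,grey)
print("front jaw");rect(c,.065,.078,(.45,.525,.03,.16),teal)
print("rear jaw");rect(c,.065,.078,(.535,.62,.03,.16),teal)
E
```

```text
time_s: 5.25
tool_pos: [0.4986, 0.1071, 0.1619]
orientation: [[0.999, -0.042, 0.001], [-0.042, -0.999, 0.001], [0.001, -0.001, -1.0]]
ft_force: [0.9, 0.2, -0.2]
width: 1.006
gripper_force: 0.0
time_s: 6.25
tool_pos: [0.5384, 0.1341, 0.1753]
orientation: [[0.127, -0.992, 0.0], [-0.992, -0.127, 0.0], [-0.0, -0.0, -1.0]]
ft_force: [-0.5, -0.2, -0.0]
width: 0.999
gripper_force: 0.0
time_s: 6.65
tool_pos: [0.5384, 0.134, 0.175]
orientation: [[-0.04, -0.999, 0.0], [-0.999, 0.04, 0.0], [-0.0, -0.0, -1.0]]
ft_force: [-0.5, 0.5, -1.2]
width: 0.999
gripper_force: 0.0
[0.53516776 0.06184103 0.33159788] [0.53835772 0.13400689 0.17493513] 177.68090001190828
housing top
2260 z 102.4 pct [[528.0, 74.5], [539.9, 106.2], [552.5, 142.4]] rect ((540.3350830078125, 108.77639770507812), (69.22879791259766, 24.00936508178711), 87.32950592041016)
front jaw
1882 z 70.3 pct [[489.5, 75.4], [501.6, 105.0], [513.5, 137.0]] rect ((501.319091796875, 106.3219223022461), (62.845760345458984, 24.284160614013672), 87.32804870605469)
rear jaw
2459 z 70.3 pct [[557.4, 72.2], [573.0, 101.3], [588.8, 133.6]] rect ((573.5223388671875, 103.31536865234375), (62.957908630371094, 31.908344268798828), 87.89958953857422)
```

```bash
python3 -m crank '[[[3,1,-20],0,0],[[0,0,-25],0,0],[[0,0,-25],0,0],[[0,0,-18],0,0],[[0,0,-10],0,0],[[0,0,0],0,0],[[0,0,0],0,0.9],[[0,0,0],0,0.9],[[0,0,0],0,0.9],[[0,0,0],0,0.9]]' 15; python3 -m crank '[[[0,0,0],0,0.9],[[0,0,0],0,0.9],[[0,0,0],0,0.9],[[0,0,3],0,0.9],[[0,0,6],0,0.9],[[0,0,6],0,0.9],[[0,0,0],0,0.9]]'
python3 - <<'E'
from bench import *
from h import *
c=camera("side");cv2.imwrite("pics/s3.png",cv2.resize(c["pixels"][130:250,190:330,::-1],None,fx=5,fy=5,interpolation=2))
E
```

```text
time_s: 7.7
tool_pos: [0.5417, 0.1351, 0.0772]
orientation: [[-0.042, -0.999, 0.001], [-0.999, 0.042, 0.001], [-0.001, -0.001, -1.0]]
ft_force: [-1.1, -0.4, -0.1]
width: 0.697
gripper_force: 0.0
time_s: 8.4
tool_pos: [0.5418, 0.1352, 0.0926]
orientation: [[-0.042, -0.999, 0.001], [-0.999, 0.042, 0.001], [-0.001, -0.001, -1.0]]
ft_force: [0.4, 0.6, -1.6]
width: 0.273
gripper_force: 15.0
```

View pics/s3.png

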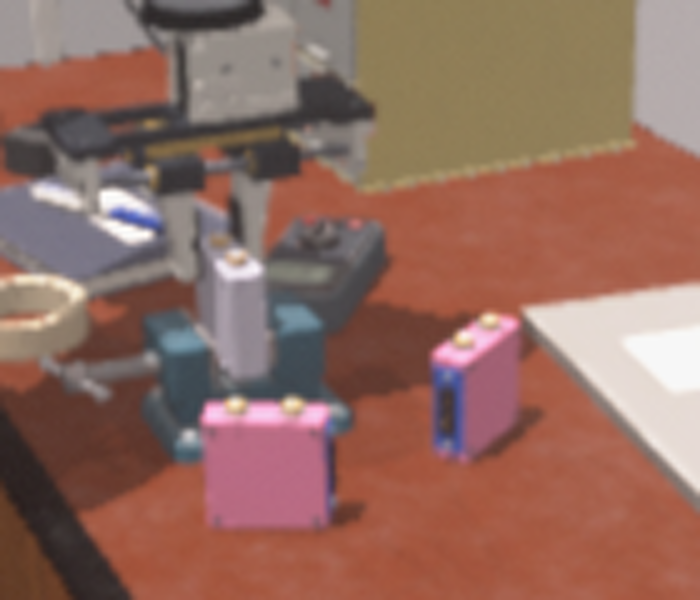

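The housing is held and lifting, already pitching with its free end low at crop (240,340), as expected. Carry it over the free worktop.

```bash
python3 -m crank '[[[0,0,15],0,0.9],[[0,0,20],0,0.9],[[0,0,20],0,0.9],[[0,0,20],0,0.9],[[0,0,20],0,0.9],[[2,-5,0],0,0.9],[[5,-15,0],0,0.9],[[6,-25,0],0,0.9],[[6,-30,0],0,0.9],[[6,-30,0],0,0.9]]';python3 -m crank '[[[6,-30,0],0,0.9],[[6,-30,0],0,0.9],[[6,-30,0],0,0.9],[[6,-30,0],0,0.9],[[6,-20,0],0,0.9],[[3,-15,0],0,0.9],[[0,-5,0],0,0.9],[[0,0,0],0,0.9],[[0,0,0],0,0.9],[[0,0,0],0,0.9]]'
cat >> h.py <<'E'
def crop(c,P,name,r=60,s=5):
    p=np.asarray(c["rotation"]).T@(np.asarray(P)-c["eye"]);u=int(c["fx"]*p[0]/p[2]+c["cx"]);v=int(c["fy"]*p[1]/p[2]+c["cy"])
    u0=max(u-r,0);v0=max(v-r,0);print(name,"crop origin",u0,v0)
    cv2.imwrite(f"pics/{name}.png",cv2.resize(c["pixels"][v0:v0+2*r,u0:u0+2*r,::-1],None,fx=s,fy=s,interpolation=2))
E
python3 - <<'E'
from bench import *
from h import *
o=observe();print(o["tool_pos"])
P=np.array(o["tool_pos"])-[0,.02,.02]
for n in("scene","side"):
    c=camera(n);np.savez(n+"4.npz",**c)
    w=cloud(c);hsv=cv2.cvtColor(c["pixels"],cv2.COLOR_RGB2HSV).astype(int)
    m=(abs(w[...,0]-P[0])<.03)&(abs(w[...,1]-P[1])<.12)&(w[...,2]>.03)&(w[...,2]<P[2]+.01)&(hsv[...,1]<70)
    q=w[m]*1000;print(n,len(q),"y,z rect",cv2.minAreaRect(q[:,1:].astype(np.float32)), "zmin pt",q[q[:,2].argmin()])
    if n=="scene": crop(c,P,"sc4")
E
```

```text
time_s: 9.45
tool_pos: [0.5659, 0.0281, 0.185]
orientation: [[-0.042, -0.999, -0.002], [-0.999, 0.042, -0.001], [0.001, 0.002, -1.0]]
ft_force: [1.2, 0.3, -1.0]
width: 0.274
gripper_force: 15.0
time_s: 10.45
tool_pos: [0.5993, -0.1293, 0.1866]
orientation: [[-0.041, -0.999, 0.0], [-0.999, 0.041, 0.0], [-0.0, -0.0, -1.0]]
ft_force: [0.3, 1.1, -1.6]
width: 0.273
gripper_force: 15.0
[ 0.59932388 -0.12928088  0.18656622]
scene 514 y,z rect ((-152.11117553710938, 156.82550048828125), (75.95610046386719, 39.4338493347168), 0.2754398584365845) zmin pt [ 589.92116177 -170.46976956  137.02007365]
sc4 crop origin 248 120
side 237 y,z rect ((-156.15728759765625, 158.18576049804688), (70.23465728759766, 36.469329833984375), 0.19903898239135742) zmin pt [ 597.84186599 -184.83853972  139.85133611]
```

View pics/sc4.png

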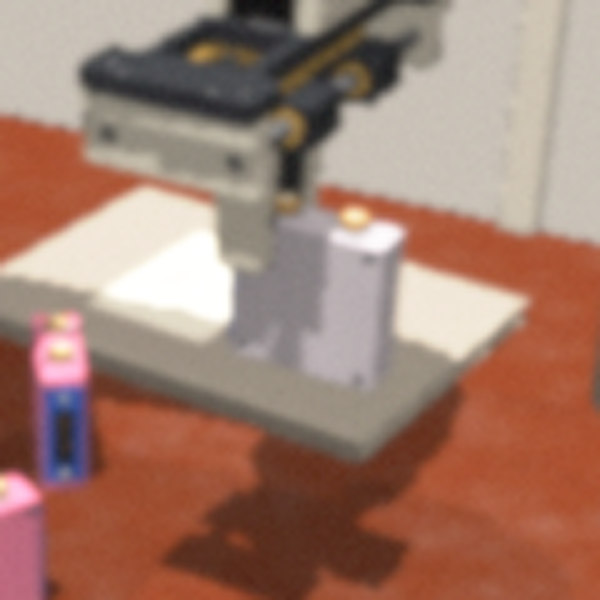

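At 15 N it hangs nearly level, gripped near the +y end, with its side at crop (310,300). I'll lower it close to the table, then relax the grip so it swings.

```bash
python3 -m crank '[[[0,0,-20],0,0.9],[[0,0,-30],0,0.9],[[0,0,-30],0,0.9],[[0,0,-20],0,0.9],[[0,0,-8],0,0.9],[[0,0,0],0,0.9]]' >/dev/null;python3 -m crank '[[[0,0,0],0,0.9],[[0,0,0],0,0.9],[[0,0,0],0,0.9],[[0,0,0],0,0.9],[[0,0,0],0,0.9]]' 4
cat >> h.py <<'E'
def tilt(c,P,name):
    "edge points of the housing broad face in (y,z): extremes"
    w=cloud(c);hsv=cv2.cvtColor(c["pixels"],cv2.COLOR_RGB2HSV).astype(int)
    m=(abs(w[...,0]-P[0])<.03)&(abs(w[...,1]-P[1])<.15)&(w[...,2]>.004)&(w[...,2]<P[2]+.05)&(hsv[...,1]<75)
    n,l,s,_=cv2.connectedComponentsWithStats(m.astype(np.uint8))
    q=w[l==1+s[1:,4].argmax()]*1000
    print(name,len(q),"ymin",q[q[:,1].argmin()].round(),"zmin",q[q[:,2].argmin()].round(),"ymax",q[q[:,1].argmax()].round())
E
python3 - <<'E'
from bench import *
from h import *
P=observe()["tool_pos"]
for n in("scene","side"):
    c=camera(n);tilt(c,P,n)
    if n=="scene":cv2.imwrite("pics/full5.png",c["pixels"][:,:,::-1])
E
```

```text
time_s: 11.65
tool_pos: [0.5996, -0.1301, 0.079]
orientation: [[-0.042, -0.999, 0.001], [-0.999, 0.042, 0.0], [-0.0, -0.001, -1.0]]
ft_force: [0.7, 0.1, -1.4]
width: 0.275
gripper_force: 4.0
scene 958 ymin [ 604. -191.   81.] zmin [ 589. -168.   29.] ymax [ 595. -116.   36.]
side 691 ymin [ 586. -192.   62.] zmin [ 628. -150.    5.] ymax [ 572. -113.  112.]
```

```bash
cat >> h.py <<'E'
def face(c,P,dx=-.012,tol=.004,vy=(.045,.999),up=.03):
    w=cloud(c);hsv=cv2.cvtColor(c["pixels"],cv2.COLOR_RGB2HSV).astype(int)
    d=w[...,:2]-np.asarray(P)[:2];ex=d[...,0]*vy[1]-d[...,1]*vy[0];ey=d[...,0]*vy[0]+d[...,1]*vy[1]
    m=(abs(ex-dx)<tol)&(abs(ey)<.11)&(w[...,2]>.003)&(w[...,2]<P[2]+up)&(hsv[...,1]<75)
    q=np.stack([ey[m],w[...,2][m]],-1)*1000;r=cv2.minAreaRect(q.astype(np.float32))
    print(len(q),"centre rel y,z",np.round(r[0],1),"size",np.round(r[1],1),"ang",round(r[2],1),"corners",np.round(cv2.boxPoints(r)).tolist());return q
E
python3 - <<'E'
from bench import *
from h import *
face(camera("scene"),observe()["tool_pos"])
E
```

```text
591 centre rel y,z [-24.4  66.4] size [71.2 75.5] ang 2.7 corners [[-62.0, 102.0], [-58.0, 27.0], [13.0, 30.0], [9.0, 106.0]]
```

At 4 N it still doesn't swing (3° tilt). I'll set it down on the worktop, re-grip near the −y end, and tip it by pressing and dragging over its −y bottom edge.

```bash
python3 -m crank '[[[0,0,-10],0,0.9],[[0,0,-8],0,0.9],[[0,0,-4],0,0.9],[[0,0,-3],0,0.9],[[0,0,-2],0,0.9],[[0,0,0],0,0.9]]' 8; python3 -m crank '[[[0,0,-1],0,0.9],[[0,0,-1],0,0.9],[[0,0,0],0,0.9],[[0,0,0],0,0.4],[[0,0,0],0,0.4],[[0,0,0],0,0.4]]'
python3 - <<'E'
from bench import *
from h import *
face(camera("scene"),observe()["tool_pos"])
E
```

```text
time_s: 12.4
tool_pos: [0.5993, -0.13, 0.0512]
orientation: [[-0.042, -0.999, -0.0], [-0.999, 0.042, -0.0], [0.0, 0.0, -1.0]]
ft_force: [0.5, -0.6, -2.1]
width: 0.273
gripper_force: 8.0
time_s: 13.0
tool_pos: [0.5995, -0.1301, 0.0497]
orientation: [[-0.042, -0.999, 0.0], [-0.999, 0.042, -0.0], [0.0, -0.0, -1.0]]
ft_force: [0.6, -0.3, 0.2]
width: 0.483
gripper_force: 0.0
526 centre rel y,z [-23.2  37.4] size [67.9 70.8] ang 89.8 corners [[-59.0, 4.0], [12.0, 3.0], [12.0, 71.0], [-59.0, 71.0]]
```

```bash
python3 -m crank '[[[-0.5,-12,-4],0,0.4],[[-0.5,-17,-4],0,0.4],[[-0.7,-17,0],0,0.4],[[0,0,0],0,0.9],[[0,0,0],0,0.9],[[0,0,0],0,0.9],[[0,0,0],0,0.9],[[0,0,-1],0,0.9],[[0,0,0],0,0.9]]' 8; python3 -m crank '[[[-0.2,-5.4,0.5],0,0.9],[[-0.2,-5.4,0.5],0,0.9],[[-0.3,-5.4,-0.5],0,0.9],[[-0.2,-5.4,-0.5],0,0.9],[[0,0,0],0,0.9]]'
python3 - <<'E'
from bench import *
from h import *
face(camera("scene"),observe()["tool_pos"])
E
```

```text
time_s: 13.95
tool_pos: [0.5979, -0.1759, 0.0415]
orientation: [[-0.041, -0.999, 0.0], [-0.999, 0.041, -0.0], [0.0, -0.0, -1.0]]
ft_force: [-3.0, -1.3, 7.3]
width: 0.274
gripper_force: 8.0
time_s: 14.45
tool_pos: [0.5969, -0.1985, 0.041]
orientation: [[-0.042, -0.999, 0.0], [-0.999, 0.042, -0.0], [0.0, -0.0, -1.0]]
ft_force: [-0.3, 0.4, 3.7]
width: 0.271
gripper_force: 8.0
348 centre rel y,z [27.2 37.2] size [72.  64.5] ang 7.5 corners [[-13.0, 64.0], [-4.0, 0.0], [67.0, 10.0], [59.0, 74.0]]
```

Tipping works: 8° so far, with some sliding. Continue with more down-force.

```bash
python3 -m crank '[[[-0.2,-5,-1],0,0.9],[[-0.2,-5,-1],0,0.9],[[-0.2,-5,-1],0,0.9],[[-0.2,-5,-1],0,0.9],[[-0.2,-5,-1],0,0.9],[[0,0,0],0,0.9]]' 8
python3 - <<'E'
from bench import *
from h import *
face(camera("scene"),observe()["tool_pos"])
E
```

```text
time_s: 15.1
tool_pos: [0.5959, -0.2235, 0.0353]
orientation: [[-0.042, -0.999, 0.0], [-0.999, 0.042, -0.0], [0.0, -0.0, -1.0]]
ft_force: [-0.5, -0.7, 0.3]
width: 0.274
gripper_force: 8.0
227 centre rel y,z [42.2 33. ] size [69.7 35.3] ang 32.5 corners [[3.0, 29.0], [22.0, -1.0], [81.0, 37.0], [62.0, 67.0]]
```

Now at 32°, pivoting on its corner as calculated. Continue along the arc to about 65°.

```bash
python3 -m crank '[[[-0.2,-4,-2],0,0.9],[[-0.2,-4,-2],0,0.9],[[-0.2,-4,-2],0,0.9],[[-0.2,-4.3,-3.3],0,0.9],[[-0.2,-4.3,-3.4],0,0.9],[[-0.2,-3.7,-4],0,0.9],[[-0.1,-3.6,-4],0,0.9],[[0,0,0],0,0.9]]' 8
python3 - <<'E'
from bench import *
from h import *
face(camera("scene"),observe()["tool_pos"],up=.08)
E
```

```text
time_s: 15.95
tool_pos: [0.5943, -0.2512, 0.0141]
orientation: [[-0.042, -0.999, -0.001], [-0.999, 0.042, -0.0], [0.0, 0.001, -1.0]]
ft_force: [0.5, -0.6, -0.6]
width: 0.274
gripper_force: 8.0
70 centre rel y,z [42.8 23.9] size [99.4 41. ] ang 27.7 corners [[-11.0, 19.0], [8.0, -17.0], [96.0, 29.0], [77.0, 65.0]]
```

```bash
python3 - <<'E'
from bench import *
from h import *
P=observe()["tool_pos"]
c=camera("side");face(c,P,up=.08,tol=.006)
s=camera("scene")
def im(c,r=45):
    p=np.asarray(c["rotation"]).T@(np.asarray(P)+[0,.03,.02]-c["eye"]);u=int(c["fx"]*p[0]/p[2]+c["cx"]);v=int(c["fy"]*p[1]/p[2]+c["cy"])
    return cv2.resize(c["pixels"][v-r:v+r,u-r:u+r,::-1],(400,400),interpolation=2)
cv2.imwrite("pics/p9.png",np.hstack([im(s),im(c)]))
E
```

```text
69 centre rel y,z [ 7.2 47.2] size [ 88.3 196.5] ang 89.9 corners [[-91.0, 3.0], [105.0, 3.0], [106.0, 91.0], [-91.0, 92.0]]
```

View pics/p9.png

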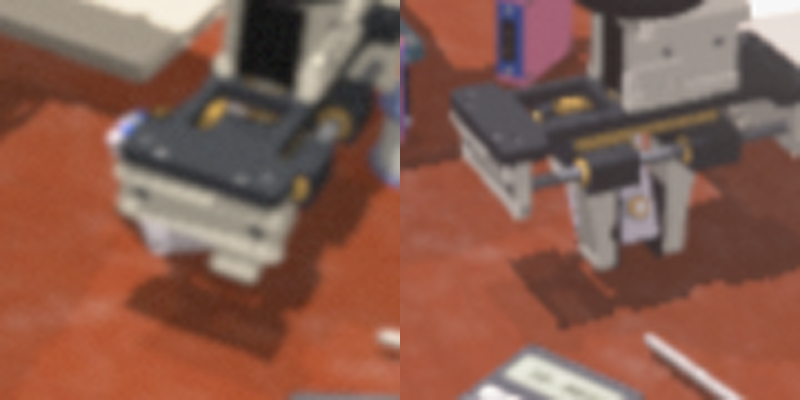

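The gripper hides most of it. The socket at (637,207) now faces −y, so it is well past 45°. I'll release, let it settle on its −y face, rise and measure.

```bash
python3 -m crank '[[[0,0,0],0,0.55],[[0,0,0],0,0.55],[[0,0,0],0,0.55],[[0,0,0],0,0.55]]'; python3 -m crank '[[[0,0,10],0,0.55],[[0,0,15],0,0.2],[[0,0,15],0,0],[[0,0,20],0,0],[[0,0,25],0,0],[[0,20,30],0,0],[[0,20,20],0,0],[[0,20,0],0,0],[[0,0,0],0,0],[[0,0,0],0,0]]'
python3 - <<'E'
from bench import *
from h import *
o=observe();P=o["tool_pos"];print(P)
c=camera("wrist");np.savez("w6.npz",**c)
b=(.5,.68,-.33,-.12)
print("all>3cm");rect(c,.03,.13,b)
print("top grey");rect(c,.06,.13,b,grey)
print("blue");rect(c,.02,.13,b,lambda H,S,V:(H>105)&(H<130)&(S>120))
print("brass");rect(c,.02,.13,b,lambda H,S,V:(H>15)&(H<32)&(S>70)&(V>90))
s=camera("scene");print("scene face")
q=face(s,[.5945,-.215,.1],up=.05,tol=.006)
E
```

```text
time_s: 16.5
tool_pos: [0.5946, -0.2504, 0.0149]
orientation: [[-0.042, -0.999, 0.0], [-0.999, 0.042, 0.0], [-0.0, -0.0, -1.0]]
ft_force: [0.1, -0.5, -0.3]
width: 0.45
gripper_force: 0.0
time_s: 17.5
tool_pos: [0.5948, -0.1903, 0.1513]
orientation: [[-0.041, -0.999, 0.002], [-0.999, 0.041, -0.0], [0.0, -0.002, -1.0]]
ft_force: [-0.0, -1.0, 0.2]
width: 0.996
gripper_force: 0.0
[ 0.59476248 -0.19026712  0.15133733]
all>3cm
2691 z 69.7 pct [[581.3, -275.2], [593.4, -239.9], [605.8, -202.0]] rect ((593.4152221679688, -238.9128875732422), (75.4498291015625, 23.956504821777344), 87.66791534423828)
top grey
1253 z 68.6 pct [[580.9, -270.3], [592.6, -242.9], [606.2, -201.5]] rect ((593.53369140625, -236.00408935546875), (69.62747192382812, 23.956504821777344), 87.66791534423828)
blue
372 z 70.0 pct [[585.5, -251.4], [594.4, -217.0], [604.1, -208.6]] rect ((594.2889404296875, -229.9353790283203), (43.02534484863281, 18.798202514648438), 87.41942596435547)
brass
167 z 72.9 pct [[586.4, -276.7], [593.7, -241.4], [598.0, -224.2]] rect ((592.7574462890625, -250.3517608642578), (52.54816436767578, 10.703177452087402), 87.51764678955078)
scene face
748 centre rel y,z [-20.7  37.3] size [68.7 70.2] ang 89.4 corners [[-56.0, 3.0], [14.0, 3.0], [15.0, 71.0], [-55.0, 72.0]]
```

The housing now rests on its −y face with the blue plate up at z≈70–75, sockets towards −y, and its centre at about (593.5, −236) mm. Re-grip at the centre.

```bash
python3 -m crank '[[[-1,-16,-5],0,0],[[0,-20,-10],0,0],[[0,-10,-20],0,0],[[0,0,-25],0,0],[[0,0,-25],0,0],[[0,0,-15],0,0],[[0,0,-6],0,0],[[0,0,0],0,0.9],[[0,0,0],0,0.9],[[0,0,0],0,0.9]]' 20; python3 -m crank '[[[0,0,0],0,0.9],[[0,0,0],0,0.9],[[0,0,0],0,0.9],[[0,0,0],0,0.9],[[0,0,10],0,0.9],[[0,0,20],0,0.9],[[0,0,30],0,0.9],[[0,0,30],0,0.9],[[0,0,30],0,0.9],[[0,0,0],0,0.9]]'
python3 - <<'E'
from bench import *
from h import *
o=observe();P=o["tool_pos"];print(P)
face(camera("scene"),P,up=.08,tol=.006)
E
```

```text
time_s: 18.6
tool_pos: [0.5942, -0.2369, 0.0449]
orientation: [[-0.042, -0.999, 0.002], [-0.999, 0.042, -0.0], [0.0, -0.002, -1.0]]
ft_force: [-0.0, 0.5, 0.8]
width: 0.789
gripper_force: 0.0
time_s: 19.6
tool_pos: [0.596, -0.2372, 0.1695]
orientation: [[-0.041, -0.999, 0.008], [-0.999, 0.041, -0.002], [0.002, -0.008, -1.0]]
ft_force: [1.2, -0.2, -0.3]
width: 0.269
gripper_force: 20.0
[ 0.5960253  -0.23724986  0.16950177]
820 centre rel y,z [ -0.2 175.4] size [ 70.9 142.8] ang 2.5 corners [[-39.0, 245.0], [-33.0, 102.0], [38.0, 106.0], [32.0, 248.0]]
```

```bash
python3 - <<'E'
from bench import *
from h import *
o=observe();P=o["tool_pos"];print(P,o["ft_force"],o["width"])
face(camera("scene"),P,up=.015,tol=.006);face(camera("side"),P,dx=.012,up=.015,tol=.006)
rect(camera("scene"),.03,.09,(.5,.68,-.33,-.12))
c=camera("wrist");print("held top");rect(c,.18,.22,(.5,.68,-.33,-.12),lambda H,S,V:(H>105)&(H<130)&(S>120));rect(c,.17,.22,(.55,.65,-.33,-.12))
E
```

```text
[ 0.59483483 -0.23672211  0.16691162] [ 0.00420177  0.87451223 -3.47782343] 0.27062336876593146
819 centre rel y,z [  1.2 141.4] size [70.8 79.1] ang 1.4 corners [[-35.0, 180.0], [-33.0, 101.0], [37.0, 103.0], [36.0, 182.0]]
81 centre rel y,z [-18.9 152.8] size [91.5 42.8] ang 49.8 corners [[-65.0, 132.0], [-32.0, 104.0], [27.0, 174.0], [-6.0, 202.0]]
few 0
held top
few 0
2624 z 183.3 pct [[568.3, -258.3], [591.9, -245.2], [615.5, -214.2]] rect ((592.8704223632812, -241.4873809814453), (45.819400787353516, 45.57497787475586), 44.716548919677734)
```

The bottom is at about z=102, not 122, so the lift began before the fingers were fully closed and it is held too near the top edge. I'll set it back and re-grip with more closing time.

```bash
python3 -m crank '[[[0,0,-20],0,0.9],[[0,0,-30],0,0.9],[[0,0,-25],0,0.9],[[0,0,-15],0,0.9],[[0,0,-6],0,0.9],[[0,0,-2],0,0.9],[[0,0,-2],0,0.9],[[0,0,0],0,0.9]]'
python3 - <<'E'
from bench import *
from h import *
P=observe()["tool_pos"]
face(camera("scene"),P,up=.015,tol=.006)
E
```

```text
time_s: 20.65
tool_pos: [0.5939, -0.2367, 0.0649]
orientation: [[-0.041, -0.999, 0.001], [-0.999, 0.041, -0.0], [0.0, -0.001, -1.0]]
ft_force: [-1.4, 1.3, 3.2]
width: 0.268
gripper_force: 20.0
679 centre rel y,z [ 0.4 39.4] size [70.5 72.5] ang 0.7 corners [[-35.0, 75.0], [-34.0, 3.0], [36.0, 4.0], [35.0, 76.0]]
```

On the table again, square, and gripped only by the tips (TCP 65). Open, go down 20, close fully, lift.

```bash
python3 -m crank '[[[0,0,0],0,0.5],[[0,0,0],0,0.5],[[0,0,0],0,0.5],[[0,0,-8],0,0.5],[[0,0,-8],0,0.5],[[0,0,-4],0,0.5],[[0,0,0],0,0.9],[[0,0,0],0,0.9],[[0,0,0],0,0.9],[[0,0,0],0,0.9]]' 20; python3 -m crank '[[[0,0,0],0,0.9],[[0,0,0],0,0.9],[[0,0,0],0,0.9],[[0,0,10],0,0.9],[[0,0,20],0,0.9],[[0,0,30],0,0.9],[[0,0,30],0,0.9],[[0,0,30],0,0.9],[[0,0,0],0,0.9],[[0,0,0],0,0.9]]'
python3 - <<'E'
from bench import *
from h import *
o=observe();P=o["tool_pos"];print(P,o["ft_force"])
face(camera("scene"),P,up=.012,tol=.006)
E
```

```text
time_s: 21.7
tool_pos: [0.5937, -0.2366, 0.044]
orientation: [[-0.042, -0.999, 0.0], [-0.999, 0.042, -0.0], [-0.0, -0.0, -1.0]]
ft_force: [0.1, -0.2, -0.5]
width: 0.271
gripper_force: 20.0
time_s: 22.7
tool_pos: [0.5937, -0.2365, 0.165]
orientation: [[-0.042, -0.999, 0.002], [-0.999, 0.042, 0.0], [-0.0, -0.002, -1.0]]
ft_force: [-0.5, 0.4, -2.8]
width: 0.273
gripper_force: 20.0
[ 0.59367016 -0.23645783  0.16501277] [-0.51916406  0.37024043 -2.78899571]
645 centre rel y,z [  0.9 148.7] size [70. 57.] ang 0.8 corners [[-34.0, 177.0], [-34.0, 120.0], [36.0, 121.0], [36.0, 178.0]]
```

```bash
python3 -m crank '[[[-2,12,0],0,0.9],[[-4,20,0],0,0.9],[[-5,29,0],0,0.9],[[-5,30,0],0,0.9],[[-5,30,0],0,0.9],[[-5,30,0],0,0.9],[[-5,30,0],0,0.9],[[-5,30,0],0,0.9],[[-5,30,0],0,0.9],[[-5,30,0],0,0.9]]'; python3 -m crank '[[[-4,30,0],0,0.9],[[-3,25,0],0,0.9],[[-2,15,0],0,0.9],[[0,0,0],0,0.9],[[0,0,0],0,0.9]]'
python3 - <<'E'
from bench import *
from h import *
o=observe();P=o["tool_pos"];print(P,np.degrees(np.arctan2(o["orientation"][1][1],o["orientation"][0][1])))
c=camera("scene");face(c,P,up=.012,tol=.006)
print("front jaw");rect(c,.065,.078,(.45,.52,.03,.16),teal)
print("pinks");w=cloud(c)
rect(c,.05,.09,(.44,.58,-.09,.03));rect(c,.05,.09,(.6,.75,-.04,.07))
E
```

```text
time_s: 23.75
tool_pos: [0.5462, 0.0359, 0.1627]
orientation: [[-0.042, -0.999, -0.002], [-0.999, 0.042, -0.001], [0.001, 0.002, -1.0]]
ft_force: [0.2, -0.6, -1.0]
width: 0.275
gripper_force: 20.0
time_s: 24.25
tool_pos: [0.538, 0.1044, 0.1632]
orientation: [[-0.041, -0.999, -0.001], [-0.999, 0.041, -0.001], [0.001, 0.001, -1.0]]
ft_force: [0.0, -0.2, -1.4]
width: 0.274
gripper_force: 20.0
[0.53797345 0.10441332 0.16324524] 177.64769774699255
442 centre rel y,z [-3.2 88.7] size [173.6  72.2] ang 87.2 corners [[-43.0, 4.0], [29.0, 0.0], [37.0, 174.0], [-35.0, 177.0]]
front jaw
151 z 71.1 pct [[489.3, 74.0], [496.2, 101.2], [510.3, 133.3]] rect ((500.1621398925781, 103.56045532226562), (59.59700393676758, 22.64150047302246), 87.74862670898438)
pinks
389 z 66.9 pct [[476.7, -50.0], [504.3, -29.1], [540.1, -2.0]] rect ((511.0805358886719, -25.287473678588867), (27.000307083129883, 70.809814453125), 62.37343978881836)
185 z 69.0 pct [[632.1, -13.2], [650.0, 4.8], [695.0, 39.1]] rect ((665.1390991210938, 13.5079345703125), (74.01724243164062, 24.192344665527344), 33.562782287597656)
```

```bash
python3 -m crank '[[[0.5,0,-15],0,0.9],[[0,0,-20],0,0.9],[[0,0,-20],0,0.9],[[0,0,-12],0,0.9],[[0,0,-7],0,0.9],[[0,0,-4],0,0.9],[[0,0,-2],0,0.9],[[0,0,-2],0,0.9],[[0,0,-1],0,0.9],[[0,0,0],0,0.9]]'
```

```text
time_s: 25.3
tool_pos: [0.5392, 0.1046, 0.0811]
orientation: [[-0.042, -0.999, 0.0], [-0.999, 0.042, 0.0], [-0.0, -0.0, -1.0]]
ft_force: [-0.6, 0.4, -1.7]
width: 0.275
gripper_force: 20.0
```

```bash
python3 -m crank '[[[0,0,-1],0,0.9],[[0,0,-1],0,0.9],[[0,0,0],0,0.9]]';python3 -m crank '[[[0,0,-1],0,0.9],[[0,0,-0.5],0,0.9],[[0,0,0],0,0.9]]'
```

```text
time_s: 25.6
tool_pos: [0.539, 0.1045, 0.0788]
orientation: [[-0.042, -0.999, -0.0], [-0.999, 0.042, 0.0], [-0.0, 0.0, -1.0]]
ft_force: [-0.1, 0.7, -1.4]
width: 0.274
gripper_force: 20.0
time_s: 25.9
tool_pos: [0.5392, 0.1045, 0.078]
orientation: [[-0.042, -0.999, 0.0], [-0.999, 0.042, 0.0], [-0.0, -0.0, -1.0]]
ft_force: [-2.1, 0.3, 4.7]
width: 0.274
gripper_force: 20.0
```

Bed contact at TCP 78, as predicted. Release, rise and measure.

```bash
python3 -m crank '[[[0,0,0],0,0.5],[[0,0,0],0,0.5],[[0,0,0],0,0.5],[[0,0,8],0,0.5],[[0,0,20],0,0],[[0,0,25],0,0],[[0,0,25],0,0],[[0,0,20],0,0],[[0,0,0],0,0],[[0,0,0],0,0]]'
python3 - <<'E'
from bench import *
from h import *
P=observe()["tool_pos"];print(P)
c=camera("wrist");b=(.45,.62,.03,.16)
print("housing");rect(c,.095,.12,b)
rect(c,.095,.1065,b,grey)
print("blue");rect(c,.095,.12,b,lambda H,S,V:(H>105)&(H<130)&(S>120))
print("front jaw");rect(c,.065,.078,(.45,.522,.03,.16),teal)
print("rear jaw");rect(c,.065,.078,(.535,.62,.03,.16),teal)
print("scene");face(camera("scene"),[.5395,.105,.08],up=.03,tol=.005)
E
```

```text
time_s: 26.9
tool_pos: [0.5392, 0.1046, 0.1761]
orientation: [[-0.042, -0.999, 0.001], [-0.999, 0.042, 0.001], [-0.001, -0.001, -1.0]]
ft_force: [-0.1, -0.4, -0.6]
width: 0.969
gripper_force: 0.0
[0.53915105 0.10457078 0.1760544 ]
housing
2422 z 103.8 pct [[526.4, 70.1], [538.5, 101.1], [550.8, 138.4]] rect ((538.5642700195312, 104.74479675292969), (69.7523193359375, 24.09093475341797), 86.697021484375)
850 z 102.1 pct [[526.0, 69.9], [537.3, 90.0], [551.3, 139.0]] rect ((538.5642700195312, 104.74479675292969), (69.7523193359375, 24.09093475341797), 86.697021484375)
blue
1031 z 104.1 pct [[528.8, 77.6], [538.4, 102.6], [548.9, 132.5]] rect ((538.93798828125, 105.13975524902344), (55.44517135620117, 18.969511032104492), 87.87895965576172)
front jaw
1708 z 70.3 pct [[489.5, 74.9], [501.6, 104.0], [513.6, 136.3]] rect ((501.28240966796875, 105.81997680664062), (62.70267105102539, 24.11271095275879), 87.46333312988281)
rear jaw
2227 z 70.3 pct [[557.5, 71.7], [572.9, 100.2], [588.7, 132.5]] rect ((573.4708862304688, 102.69770050048828), (62.726444244384766, 31.93507194519043), 87.3414535522461)
scene
411 centre rel y,z [-3.3 54. ] size [107.8  71.3] ang 85.0 corners [[-43.0, 3.0], [28.0, -3.0], [37.0, 105.0], [-34.0, 111.0]]
```

The housing sits centred to within 0.5 mm with the blue plate up. Now pinch the jaw again and push it home.

```bash
python3 -m crank '[[[-4,0.2,0],8,0],[[-4,0.2,0],8,0],[[-4,0.2,0],8,0],[[-4,0.2,0],8,0],[[-4,0.2,0],8,0],[[-4,0.2,0],8,0],[[-4,0.2,0],8,0],[[-4,0.2,0],8,0],[[-4,0,0],8,0],[[-2,0,0],8,0]]'>/dev/null; python3 -m crank '[[[0,0,0],8,0],[[0,0,0],2,0],[[0,0,-15],0,0],[[0,0,-25],0,0],[[0,0,-25],0,0],[[0,0,-25],0,0],[[0,0,-17],0,0],[[0,0,-10],0,0],[[0,0,-5],0,0],[[0,0,0],0,0]]'
```

```text
time_s: 29.0
tool_pos: [0.5008, 0.1059, 0.0529]
orientation: [[0.999, -0.042, -0.001], [-0.042, -0.999, -0.001], [-0.001, 0.001, -1.0]]
ft_force: [0.5, -0.1, 0.4]
width: 1.003
gripper_force: 0.0
```

```bash
python3 -m crank '[[[0,0,0],0,0.4],[[0,0,0],0,0.4],[[0,0,0],0,0.4],[[0,0,0],0,0.4],[[0,0,0],0,0.4],[[0,0,0],0,0.4],[[0,0,0],0,0.4]]' 40; python3 -m crank '[[[1,0,0],0,0.4],[[2,-0.1,0],0,0.4],[[2,-0.1,0],0,0.4],[[2,-0.1,0],0,0.4],[[1,0,0],0,0.4],[[0,0,0],0,0.4],[[0,0,0],0,0.4]]';python3 -m crank '[[[1,0,0],0,0.4],[[0.5,-0.1,0],0,0.4],[[0,0,0],0,0.4]]'
```

```text
time_s: 29.7
tool_pos: [0.5015, 0.1067, 0.0539]
orientation: [[0.999, -0.041, 0.001], [-0.041, -0.999, 0.001], [0.001, -0.001, -1.0]]
ft_force: [-3.2, 4.8, 4.9]
width: 0.732
gripper_force: 40.0
time_s: 30.4
tool_pos: [0.5093, 0.1064, 0.0539]
orientation: [[0.999, -0.041, 0.001], [-0.041, -0.999, 0.001], [0.001, -0.001, -1.0]]
ft_force: [-3.4, 5.4, 6.2]
width: 0.727
gripper_force: 40.0
time_s: 30.7
tool_pos: [0.5105, 0.1063, 0.054]
orientation: [[0.999, -0.042, 0.0], [-0.042, -0.999, 0.001], [0.0, -0.001, -1.0]]
ft_force: [-5.6, 7.1, 7.8]
width: 0.729
gripper_force: 40.0
```

```bash
for i in 1; do python3 -m crank '[[[0.7,0,0],0,0.4],[[0,0,0],0,0.4]]'|sed -n '2p;4p'; done; python3 -m crank '[[[0.7,0,0],0,0.4],[[0,0,0],0,0.4]]'|sed -n '2p;4p'
```

```text
tool_pos: [0.5111, 0.1063, 0.0539]
ft_force: [-6.4, 6.1, 8.1]
tool_pos: [0.5118, 0.1063, 0.0539]
ft_force: [-5.8, 6.6, 8.5]
```

```bash
python3 -m crank '[[[0.7,0,0],0,0.4],[[0,0,0],0,0.4]]'|sed -n '2p;4p'; python3 -m crank '[[[0.7,0,0],0,0.4],[[0,0,0],0,0.4]]'|sed -n '2p;4p'
python3 - <<'E'
from bench import *
from h import *
c=camera("wrist");b=(.45,.62,.03,.16);rect(c,.095,.12,b)
E
```

```text
tool_pos: [0.5121, 0.1063, 0.0539]
ft_force: [-7.9, 6.4, 9.9]
tool_pos: [0.5121, 0.1062, 0.0539]
ft_force: [-11.1, 8.5, 12.2]
12471 z 103.8 pct [[504.3, 70.1], [542.1, 105.5], [554.0, 141.9]] rect ((527.375244140625, 105.49738311767578), (75.31452178955078, 52.905574798583984), 88.04861450195312)
```

The jaw stops at 512.1 and the force is climbing: it is against the housing. Press a little harder, release, rise and check.

```bash
python3 -m crank '[[[1,0,0],0,0.4],[[0.7,0,0],0,0.4],[[0.7,0,0],0,0.4],[[0,0,0],0,0.4]]'|sed -n '2p;4p'; python3 -m crank '[[[-2.5,0,0],0,0.4],[[0,0,0],0,0.4],[[0,0,0],0,0],[[0,0,0],0,0],[[0,0,0],0,0],[[0,0,0],0,0],[[0,0,10],0,0],[[0,0,25],0,0],[[0,0,30],0,0],[[0,0,30],0,0]]'; python3 -m crank '[[[0,0,30],0,0],[[-20,0,20],0,0],[[-20,0,0],0,0],[[0,0,0],0,0],[[0,0,0],0,0]]'
python3 - <<'E'
from bench import *
from h import *
P=observe()["tool_pos"];print(P)
c=camera("wrist");b=(.45,.62,.03,.16)
print("housing");rect(c,.095,.12,b)
print("blue");rect(c,.095,.12,b,lambda H,S,V:(H>105)&(H<130)&(S>120))
print("front jaw");rect(c,.065,.078,(.45,.535,.03,.16),teal)
print("rear jaw");rect(c,.065,.078,(.535,.62,.03,.16),teal)
s=camera("scene")
cv2.imwrite("pics/p10.png",np.hstack([cv2.resize(s["pixels"][150:270,140:280,::-1],(400,343),interpolation=2),cv2.resize(c["pixels"][:,:,::-1],(400,343))]))
E
```

```text
tool_pos: [0.5121, 0.1062, 0.0539]
ft_force: [-23.1, 13.2, 22.5]
time_s: 32.95
tool_pos: [0.5131, 0.1054, 0.15]
orientation: [[0.999, -0.042, -0.0], [-0.042, -0.999, -0.0], [-0.0, 0.0, -1.0]]
ft_force: [2.0, -0.6, -0.4]
width: 1.0
gripper_force: 0.0
time_s: 33.45
tool_pos: [0.4733, 0.1057, 0.1992]
orientation: [[0.999, -0.041, 0.001], [-0.041, -0.999, 0.001], [0.001, -0.001, -1.0]]
ft_force: [-0.5, -0.1, 0.3]
width: 1.0
gripper_force: 0.0
[0.4732846  0.10565164 0.19920251]
housing
2507 z 103.8 pct [[528.8, 70.8], [541.3, 104.9], [553.2, 138.8]] rect ((540.962646484375, 104.75973510742188), (70.25462341308594, 23.489301681518555), 87.60182189941406)
blue
792 z 104.0 pct [[531.6, 79.8], [542.3, 108.5], [550.3, 132.0]] rect ((540.6699829101562, 105.29740142822266), (53.59111404418945, 17.66295051574707), 87.58324432373047)
front jaw
1478 z 70.3 pct [[500.1, 74.5], [513.7, 104.2], [524.4, 137.2]] rect ((512.19189453125, 106.11385345458984), (63.8420524597168, 23.240108489990234), 87.6048812866211)
rear jaw
2633 z 70.3 pct [[557.6, 72.7], [573.8, 103.3], [589.6, 134.3]] rect ((573.7593994140625, 103.34757232666016), (63.954627990722656, 31.74797248840332), 87.60050964355469)
```

View pics/p10.png

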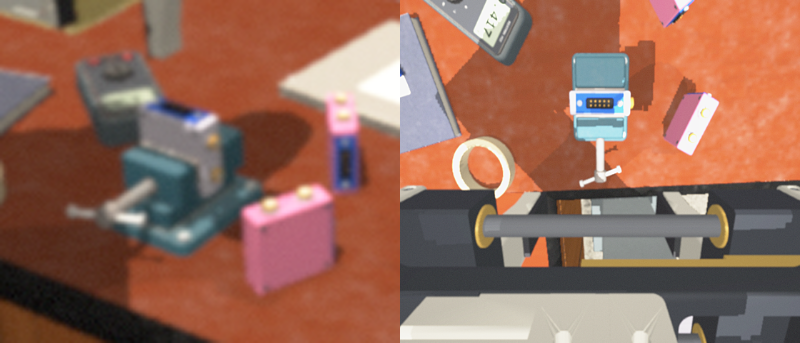

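The final view shows the blue plate straight up at (600,103), sockets at −y, and the housing clamped between both jaws. Its yaw of 87.6° equals the jaws' yaw, its centring is within about 0.5 mm, and the bystanders are unmoved. Handing in.

```bash
python3 -c "
from bench import *
print(hand_in())"
```

```text
the job is handed in; nothing more can be done
None
```

The housing is clamped square in the vice with its blue plate straight up, about 0.5 mm off centre along the jaws; I handed the job in at about 33.5 s with the gripper clear and saw no bystander moved.

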